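# Make up a fragrance gift board

### The job

Make up the gift board: unlock the empty reservoir from the socket in the middle (push down, turn anticlockwise) and stand it upright in the steel tray, then push the full one down into the socket and turn it clockwise to its stop, so that it stays locked. Stand every loose carton, the right way up, squarely on a marked place of the board, one per place, to form the interlocking pinwheel; leave the bottle, jar and bowl alone.

Things in the scene. Friction and masses are not known exactly. Their poses are not given: they have to be found in the camera images.
- board: Square wooden gift board lying fixed on the counter, 248 x 248 mm, 6 mm thick. Origin: centre of its underside; z up. A round white bayonet socket stands in its centre. Around it four darker inlaid 150 x 48 mm rectangles mark the carton places in an interlocking pinwheel, 6 mm apart; their inner long sides lie 54 mm from the socket's axis.
- rim (a point): Centre of the round socket's rim (board's axes), 29 mm above the counter, 23 above the board. Outer radius 28 mm, inner 24.5. The spring plate inside is 7 mm below the rim when up. The reservoir goes in with its lugs along the board's +x and -x (either way round), 2 mm play to the wall, drops between the plate's dogs and stands on the plate, underside 7 mm below the rim.
- tab0 (a point): One of two tabs sticking in from the socket's wall (the other, tab1, lies across from it): 15 mm wide, 5 mm thick with its top at rim level, inner end 19.5 mm from the axis. The point is the middle of its inner top edge. This one is centred 65 deg clockwise (seen from above) from the board's +x axis.
- tab1 (a point): The other tab, centred 65 deg clockwise (seen from above) from the board's -x axis.
- carrier (a joint): How far the spring plate is pressed down, m: 0 = up, 0.012 = bottom. The spring gives about 3 N at the top, 8 N at the bottom. Past about 0.006 the lugs are below the tabs and the reservoir can turn; locked and let go, the spring holds the lugs up against the tabs at about 0.006.
- rotor (a joint): How far the plate is turned by the reservoir, rad, clockwise from above: 0 = entry position, 1.05 = end stop (locked). Friction 0.03 N m: it stays where left, perhaps a little off 0. Four dogs, 6.5 mm high, on the plate hold the two lugs with 2 mm play each side (about 0.1 rad), so the reservoir must turn about 1.15 rad from entry to stop.
- reservoir: The full amber reservoir, standing on the counter, 62 mm high, 0.1 to 0.2 kg. Origin: centre of its underside, z up. Round, 17 mm radius, up to 36 mm (tapered to 14 mm radius over the lowest 4); on it a white twist bar to grip, 34 mm long (its x), 14 wide (y), 26 high. Two white lugs 9 mm wide stick out at the foot along +x and -x to 22.5 mm from the axis, 2 to 8 mm above its underside.
- spent: The empty reservoir, of the same shape, size and axes as the full one (reservoir), 0.1 to 0.15 kg. At the start it is locked in the board's socket: pressed down (underside about 13 mm below the rim) and turned to the stop. To free it: push it down a little, turn it anticlockwise back to the entry position (about 1.15 rad), lift it out.
- tray: Low square steel tray fixed on the counter, empty, 84 x 84 mm outside, walls 4 mm thick and 20 mm high, floor about 4 mm thick. Origin: centre of its underside.
- oil_bottle: Bystander: small amber bottle, 36 mm across, 80 mm high. Origin: centre of underside. Leave it alone.
- cream_jar: Bystander: black cream jar, 68 mm across, 65 mm high. Origin: centre of underside. Leave it alone.
- glass_bowl: Bystander: clear glass bowl, 100 mm across, 40 mm high. Origin: centre of underside. Leave it alone.
- cartonA: Plain brown carton (stiff, with a pale paper band near one end), 150 long (x) x 48 wide (y) x 38 high (z) mm, 0.13 to 0.25 kg, standing on its 150 x 48 mm face. Origin: centre of its underside. It may be absent. All cartons are alike; either end may point either way.
- cartonB: Plain brown carton (stiff, with a pale paper band near one end), 150 long (x) x 48 wide (y) x 38 high (z) mm, 0.13 to 0.25 kg, standing on its 150 x 48 mm face. Origin: centre of its underside. It may be absent. All cartons are alike; either end may point either way.
- cartonC: Plain brown carton (stiff, with a pale paper band near one end), 150 long (x) x 48 wide (y) x 38 high (z) mm, 0.13 to 0.25 kg, standing on its 150 x 48 mm face. Origin: centre of its underside. It may be absent. All cartons are alike; either end may point either way.
- cartonD: Plain brown carton (stiff, with a pale paper band near one end), 150 long (x) x 48 wide (y) x 38 high (z) mm, 0.13 to 0.25 kg, standing on its 150 x 48 mm face. Origin: centre of its underside. It may be absent. All cartons are alike; either end may point either way.
- place0 (a point): Centre of a carton place on the board's top (6 mm above the counter); its long side runs along the board's x axis (it has the board's own axes).
- place1 (a point): Centre of a carton place on the board's top (6 mm above the counter); its long side runs along the board's y axis (it has the board's own axes).
- place2 (a point): Centre of a carton place on the board's top (6 mm above the counter); its long side runs along the board's x axis (it has the board's own axes).
- place3 (a point): Centre of a carton place on the board's top (6 mm above the counter); its long side runs along the board's y axis (it has the board's own axes).

How it is judged:
By the outcome, as a careful person would: the job done as asked, in the order asked, and still so for the second after the job is handed in, with the robot touching nothing.
Of cartonA, cartonB, cartonC, cartonD only 3 to 4 are there at a start; the rules pass over those that are not, and their reading is None.
At some moment in a run one of cartonA, cartonB, cartonC, cartonD may be knocked a few centimetres aside while the robot is not near it.
It also fails if it takes over 210 s, if anything falls off the work surface, if the arm or the gripper's body presses on something with over 40 N, if the wrist force passes 120 N, or if a joint passes its speed limit or range.

### The arm

A 6-joint arm with a two-finger parallel gripper is mounted at the origin on the work surface. World frame = base frame: x ahead of the robot, y to its left, z up, the work surface at z = 0. Lengths are in m, angles in rad, forces in N, time in s.
With the tool pointing down it reaches from about 0.375 to 0.925 m from the base axis. Payload 5.7 kg.
Tool frame: the origin (TCP) lies on the centre line of the jaws, within the pads' length; the fingertips stand ctrl.tip_extent ahead of it and the grasp point (between the pads) is the TCP (ctrl.tip_extent is the distance from the TCP to the fingertips, in m); z points along the fingers, y is the direction in which the jaws open and shut (so a half turn about z gives the same grasp; the last joint's range is limited). The gripper opens to 88 mm and grips with 3 to 60 N. Pads are 20 mm wide; open, the fingers measure 115 mm over their backs; the gripper's body (75 mm by 178 mm) begins 61 mm behind the grasp point.
Start: joints at [-1.274, 0.359, 1.51, -0, 1.272, -0.115], TCP at [0.24, -0.55, 0.242] pointing down, gripper open.
Joint ranges: [-2.97, 2.97], [-1.01, 2.36], [0.21, 2.38], [-0.96, 4.11], [0.2, 2.71], [-2.98, 2.98]. Speed limits (rad/s): [2.39, 2.39, 3.14, 3.14, 3.14, 3.14].

### API

Orientations are given as a unit quaternion [x, y, z, w].
In Python, from station import ctrl, jaws, planner, observe, imaging, job, spotter gives the robot as it stands. The module is installed in compiled form; this text tells all that it offers. Calls block until the motion is done:
- ctrl.goto(position, orientation): joint-space move of the TCP to a pose.
- ctrl.move_linear(position, v=0.15, rot=None, contact_N=None): straight line of the TCP; rot=None keeps the orientation; v is the mean speed in m/s. With contact_N (N) it stops when the force on the tool has changed by that much, and returns True; else False.
- ctrl.movej(angles): joint-space move.
- jaws.ungrasp() and jaws.gripper_close(f_grip=None): open the fingers fully, or close them until they stop; f_grip is the grip in N (None keeps the last).
- ctrl.dwell(seconds).
- planner.ik(position, orientation): joint angles nearest the present ones, or None.
- observe(): the state.
- imaging.snapshot(name): name is "scene" or "top"; returns a dict with "frame" (420x560x3 uint8, red, green, blue), "range_z" (420x560 float32, m along the optical axis (not along the pixel's ray), 0 where there is no reading), "fovy" (degrees; the focal length in pixels is half the picture's height over the tangent of half this angle, whatever the lens; pixels are square), "cx", "cy" (the principal point, pixels), "R" (3x3) and "t" (3): a world point X has camera coordinates R X + t. Camera axes: x right, y down, z forward; pixel columns grow to the right and rows downward; lengths in m; the calibration is good to about 2 mm. A picture is of the moment at which its call begins.
A pose or a line that the arm cannot do raises ctrl.MotionError and nothing moves.
- job.job_done(): hands the job in, once; it reports no verdict.
Trained networks look in the newest picture that a camera, given by its name, has taken for a name from the list of things; names that differ only in an ending like _2 or _b are one class to them, and where a whole thing is asked for, a point or a joint stands for the part that bears it (a point fixed in the world has none). Each returns a list of dicts, best first, with "score" (0 to 1); they miss things now and then, are a little off and sometimes report something else, mostly with a low value. They report only what shows in the picture. A call takes as long as a camera call.
- spotter.find_in(camera, query): "centre" ([x, y, z] in m, in world coordinates, good to about 4 mm: the middle of the surface that is visible of it).
- spotter.cut_out(camera, query): "pixels" (420x560 bool, what is visible of it).
- spotter.mark_of(camera, query): "centre" ([x, y, z] in m, in world coordinates, good to about 4 mm: a listed point, or the origin of a listed thing).
The state is a dict: "time": time; "joint_pos": joint angles; "qvel": joint speeds; "effort": joint torques, N m; "ee_pos": TCP position; "ee_rot": TCP orientation; "contact_force": force on the tool from outside, world axes, zero at the start; "wrist_torque": the same for the moment, N m; "gripper_width": finger opening in m.
Only numpy, scipy, OpenCV 4.12 (cv2) and the standard library are available. Lean on these libraries where they do the work, as an engineer would, in place of code of your own. Each camera call takes 0.05 s, during which the arm holds its last target.

## Working session

There is one attempt and no reset: what is moved stays moved. The work goes in short steps, each a Python script; the robot and the scene stay as the last script left them, time stands still between calls to the robot, and variables do not carry over. Pictures are saved under pics/ and viewed, and the job is handed in when it is done.

```bash
ls; mkdir -p pics; cat > h.py <<'E'
import numpy as np, cv2
from station import ctrl, jaws, planner, observe, imaging, job, spotter
from scipy.spatial.transform import Rotation as Ro
def snap(cam,fn=None):
    s=imaging.snapshot(cam)
    if fn: cv2.imwrite('pics/'+fn,s['frame'][:,:,::-1])
    s['f']=s['frame'].shape[0]/2/np.tan(np.radians(s['fovy'])/2)
    return s
def cloud(s):
    z=s['range_z']; v,u=np.mgrid[:z.shape[0],:z.shape[1]]
    P=np.stack([(u-s['cx'])/s['f']*z,(v-s['cy'])/s['f']*z,z],-1)
    W=(P-s['t'])@s['R']
    W[z==0]=np.nan
    return W
def proj(s,X):
    c=s['R']@np.asarray(X)+s['t']; return c[0]/c[2]*s['f']+s['cx'],c[1]/c[2]*s['f']+s['cy']
def q(a): # tool down, jaw axis (y) at angle a in world
    # x axis = dir, y = at angle a, z down ; x = y x z
    y=np.array([np.cos(a),np.sin(a),0]); z=np.array([0,0,-1.]); x=np.cross(y,z)
    return Ro.from_matrix(np.stack([x,y,z],1)).as_quat()
E
python3 - <<'E'
from h import *
print(ctrl.tip_extent, {k:np.round(v,3) for k,v in observe().items()})
for c in ('scene','top'):
    s=snap(c,c+'0.png'); print(c,s['fovy'],s['f'],s['cx'],s['cy'],np.round(s['R'],3).tolist(),s['t'],np.round(-s['R'].T@s['t'],3))
    for n in ['board','rim','tab0','tab1','reservoir','spent','tray','oil_bottle','cream_jar','glass_bowl','cartonA','place0','place1','place2','place3']:
        r=spotter.mark_of(c,n); print(n,[(np.round(d['centre'],4).tolist(),round(d['score'],2)) for d in r][:6])
E
```

```text
pics
0.019 {'time': np.float64(0.0), 'joint_pos': array([-1.274,  0.359,  1.511, -0.   ,  1.272, -0.115]), 'qvel': array([ 0.001, -0.   ,  0.003,  0.001,  0.001, -0.   ]), 'effort': array([ 0.0000e+00, -5.1537e+01, -2.7073e+01,  6.8000e-02,  3.5000e-02,
       -0.0000e+00]), 'ee_pos': array([ 0.24 , -0.549,  0.241]), 'ee_rot': array([ 0.979,  0.204, -0.   , -0.001]), 'contact_force': array([ 0.335, -0.186,  0.002]), 'wrist_torque': array([ 0.004,  0.014, -0.041]), 'gripper_width': np.float64(0.088)}
scene 57.399788974904226 383.57452448910345 281.48488584825617 210.65690912802037 [[0.542, 0.84, -0.001], [0.529, -0.343, -0.776], [-0.652, 0.42, -0.631]] [-0.30483637 -0.24063293  1.23702797] [ 1.1   -0.346  0.593]
board [([0.5136, -0.0221, 0.002], 0.84)]
rim [([0.5091, -0.025, 0.0293], 0.65), ([0.4007, -0.2902, -0.0026], 0.65), ([0.6335, 0.2932, -0.0029], 0.44)]
tab0 [([0.5203, -0.0408, 0.0287], 0.76), ([0.5056, -0.0033, 0.0267], 0.63)]
tab1 [([0.5203, -0.0408, 0.0287], 0.76), ([0.5056, -0.0033, 0.0267], 0.63)]
reservoir [([0.6379, -0.286, 0.0002], 0.87)]
spent [([0.5107, -0.0219, 0.017
[... 1632 characters left out ...]
 [([0.7372, -0.1053, 0.0], 0.86)]
glass_bowl [([0.7477, 0.1283, -0.0019], 0.87)]
cartonA [([0.4118, 0.2916, -0.0035], 0.74)]
place0 [([0.5926, -0.0431, 0.0071], 0.91), ([0.5389, 0.0553, 0.0073], 0.73), ([0.4906, -0.1004, 0.0023], 0.7), ([0.433, 0.0006, 0.0064], 0.58)]
place1 [([0.5926, -0.0431, 0.0071], 0.91), ([0.5389, 0.0553, 0.0073], 0.73), ([0.4906, -0.1004, 0.0023], 0.7), ([0.433, 0.0006, 0.0064], 0.58)]
place2 [([0.5926, -0.0431, 0.0071], 0.91), ([0.5389, 0.0553, 0.0073], 0.73), ([0.4906, -0.1004, 0.0023], 0.7), ([0.433, 0.0006, 0.0064], 0.58)]
place3 [([0.5926, -0.0431, 0.0071], 0.91), ([0.5389, 0.0553, 0.0073], 0.73), ([0.4906, -0.1004, 0.0023], 0.7), ([0.433, 0.0006, 0.0064], 0.58)]
```

View pics/scene0.png

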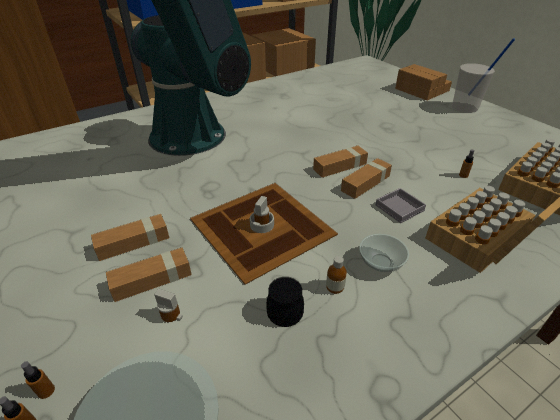

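View pics/top0.png

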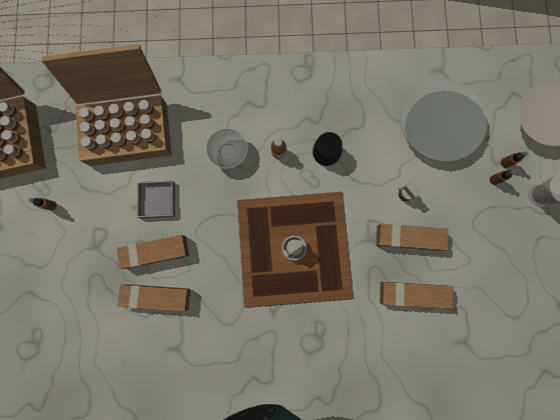

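The scene view shows the spent unit in the socket at about (262,215), the full one at (168,308) and the tray at (400,205). Four cartons are present: in the top view at (153,250), (153,298), (413,237) and (417,295). Next I measure them precisely.

```bash
cat >> h.py <<'E'
def rectfit(P,):
    r=cv2.minAreaRect(P[:,:2].astype(np.float32)*1000)
    (cx,cy),(w,h),a=r
    if w<h: w,h=h,w; a+=90
    a=(a+90)%180-90
    return cx/1000,cy/1000,w,h,a
def cartons(cam='top',verbose=True,s=None):
    s=s or snap(cam); W=cloud(s); out=[]
    hsv=cv2.cvtColor(s['frame'],cv2.COLOR_RGB2HSV)
    for zc,lab in ((0.038,'counter'),(0.044,'board')):
        pass
    m=(abs(W[...,2]-0.041)<0.010)&(W[...,0]<0.75)&(W[...,0]>0.3)&(abs(W[...,1])<0.45)
    n,L,st,ce=cv2.connectedComponentsWithStats(m.astype(np.uint8),connectivity=4)
    for i in range(1,n):
        if st[i,4]<600: continue
        P=W[L==i]; cx,cy,w,h,a=rectfit(P)
        out.append((cx,cy,a,w,h,np.median(P[:,2]),st[i,4]))
        if verbose: print('comp',np.round(out[-1],4),'mean',np.round(P.mean(0),4))
    return out
E
python3 - <<'E'
from h import *
for c in ('top','scene'):
    s=snap(c); W=cloud(s)
    print(c,'counter z', np.nanmedian(W[300:330,100:500,2]))
    cartons(c,s=s)
    for n in ['board','reservoir','spent','tray','cartonA']:
        for d in spotter.cut_out(c,n)[:4]:
            m=d['pixels']; P=W[m]; P=P[~np.isnan(P[:,0])]
            print(n,round(d['score'],2),m.sum(),np.round(P.mean(0),4),np.round(np.percentile(P[:,2],[5,50,95]),4),np.round(rectfit(P),3))
    # high points near reservoir
    for nm,(x,y) in {'spent':(.512,-.023),'full':(.638,-.287)}.items():
        k=(np.hypot(W[...,0]-x,W[...,1]-y)<.035); zz=W[k][:,2]; top=np.percentile(zz,97)
        P=W[k&(W[...,2]>top-.012)]; print(nm,len(P),top,np.round(P.mean(0),4),np.round(rectfit(P),3))
    img=s['frame'][:,:,::-1]
    r={'top':[(294,248),(407,193)],'scene':[(262,215),(168,308)]}[c]
    cv2.imwrite(f'pics/{c}_crops.png',np.hstack([cv2.resize(img[v-35:v+35,u-35:u+35],(390,390),interpolation=cv2.INTER_CUBIC) for u,v in r]))
E
```

```text
top counter z 0.0005868712497438775
comp [ 7.249000e-01 -3.731000e-01  8.992390e+01  1.535334e+02  4.972380e+01
  3.330000e-02  6.880000e+02] mean [ 0.7241 -0.3756  0.0335]
comp [ 5.288000e-01 -2.910000e-01  8.352300e+01  1.501346e+02  4.912080e+01
  3.850000e-02  1.486000e+03] mean [ 0.5289 -0.2904  0.0384]
comp [ 5.130000e-01  2.959000e-01 -8.034030e+01  1.506634e+02  4.868980e+01
  3.820000e-02  1.456000e+03] mean [0.5127 0.2957 0.0382]
comp [ 4.012000e-01 -2.907000e-01  8.515250e+01  1.493889e+02  4.838400e+01
  3.840000e-02  1.560000e+03] mean [ 0.4014 -0.29    0.0384]
comp [4.110000e-01 2.920000e-01 8.438040e+01 1.501019e+02 4.816080e+01
 3.830000e-02 1.520000e+03] mean [0.411  0.2911 0.0382]
board 0.65 11222 [ 0.5099 -0.0252  0.007 ] [0.0039 0.0066 0.0097] [ 5.13000e-01 -2.50000e-02  2.49678e+02  2.47740e+02  2.93000e+00]
reservoir 0.71 264 [ 0.6279 -0.2842  0.044 ] [0.0097 0.0452 0.0642] [ 0.628 -0.285 41.067 23.997 31.664]
reservoir 0.66 11282 [ 0.5102 -0.0252  0.007 ] [0.0039 0.0066 0.0097] [ 5.13000e-01 -2.50000e-02  2.51958e+02  2.49783e+02  2.56200e+00]
spent 0.78 179 [ 
[... 2133 characters left out ...]
  87.106 -79.761]
tray 0.96 1090 [0.6357 0.2991 0.0113] [0.0033 0.0082 0.0226] [  0.626   0.31  116.193 106.775  89.908]
tray 0.71 7409 [ 0.5303 -0.0333  0.0086] [0.0063 0.0081 0.0103] [ 5.10000e-01 -2.30000e-02  2.56955e+02  2.48699e+02  3.00900e+00]
cartonA 0.75 1089 [0.4209 0.2841 0.03  ] [0.0061 0.0363 0.0419] [  0.407   0.314 197.199  88.593 -78.946]
cartonA 0.47 7405 [ 0.5303 -0.0338  0.0086] [0.0063 0.0081 0.0104] [ 5.11000e-01 -2.40000e-02  2.56068e+02  2.47368e+02  2.80600e+00]
spent 109 0.0802853773401179 [ 0.5166 -0.0251  0.0773] [ 5.1400e-01 -2.4000e-02  3.4743e+01  1.5076e+01 -5.2774e+01]
full 214 0.06367153007249163 [ 0.6355 -0.2877  0.0608] [ 0.633 -0.288 36.609 15.384 35.924]
```

```bash
cat > fitb.py <<'E'
from h import *
from scipy.optimize import minimize
from scipy.ndimage import map_coordinates, gaussian_filter
def edge_pts():
    # segments on the board top (local), with inward normal (dark/board side)
    S=[]
    def rect(cx,cy,w,h,kind):
        for (x,y,nx,ny,L) in ((cx+w/2,cy,1,0,h),(cx-w/2,cy,-1,0,h),(cx,cy+h/2,0,1,w),(cx,cy-h/2,0,-1,w)):
            t=np.linspace(-L/2+.006,L/2-.006,60)
            for a in t: S.append((x+(a if nx==0 else 0),y+(a if ny==0 else 0),nx,ny,kind))
    rect(0,0,.248,.248,0)
    rect(.078,-.027,.048,.150,1);rect(-.078,.027,.048,.150,1)
    rect(-.027,-.078,.150,.048,1);rect(.027,.078,.150,.048,1)
    return np.array(S)
S=edge_pts()
def fit(s,x0):
    g=gaussian_filter(s['frame'].astype(float).mean(2),0.7)
    def pj(X):
        c=X@s['R'].T+s['t']; return c[:,0]/c[:,2]*s['f']+s['cx'],c[:,1]/c[:,2]*s['f']+s['cy']
    def cost(p,ret=False):
        a=p[2]; R=np.array([[np.cos(a),-np.sin(a)],[np.sin(a),np.cos(a)]])
        v=[]
        for sg in (1,-1):
            L=S[:,:2]+sg*.0025*S[:,2:4]
            X=np.c_[L@R.T+p[:2],np.full(len(L),.006)]
            u,w=pj(X); v.append(map_coordinates(g,[w,u],order=1))
        d=np.clip(v[0]-v[1],-30,30)
        return -d.mean()
    r=minimize(cost,x0,method='Nelder-Mead',options=dict(initial_simplex=np.array(x0)+np.array([[0,0,0],[.004,0,0],[0,.004,0],[0,0,.03]])))
    return r.x,r.fun
if __name__=='__main__':
  for c in ('top','scene'):
    s=snap(c)
    for x0 in ([.512,-.024,.05],[.509,-.021,.04]):
        p,f=fit(s,x0); print(c,np.round(p[:2],4),np.degrees(p[2]),f)
    img=cv2.resize(s['frame'][:,:,::-1],None,fx=2,fy=2)
    a=p[2];R=np.array([[np.cos(a),-np.sin(a)],[np.sin(a),np.cos(a)]])
    for e in S[::4]:
        u,v=proj(s,np.r_[R@e[:2]+p[:2],.006]); cv2.circle(img,(int(2*u+.5),int(2*v+.5)),1,(0,255,0),-1)
    u,v=proj(s,np.r_[p[:2],.006]);u,v=int(2*u),int(2*v)
    cv2.imwrite(f'pics/fit_{c}.png',img[max(v-160,0):v+160,u-200:u+200])
E
python3 fitb.py
```

```text
top [ 0.5127 -0.0242] 2.8508619617846636 -26.25846881859311
top [ 0.5127 -0.0242] 2.849043285546369 -26.258475397885533
scene [ 0.5119 -0.0225] 2.904094698887076 -21.589507065571276
scene [ 0.5119 -0.0225] 2.904572558292796 -21.589516115901525
```

```bash
python3 -c "
import cv2,numpy as np
a=cv2.imread('pics/fit_top.png');b=cv2.imread('pics/fit_scene.png');cv2.imwrite('pics/fit_both.png',np.hstack([a,b]))"
```

```text
(no output)
```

View pics/fit_both.png

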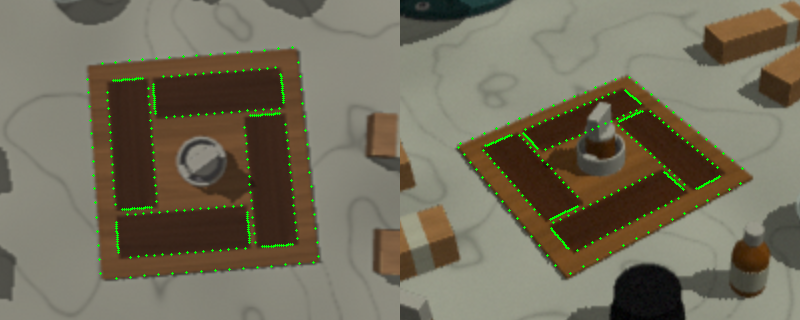

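View pics/scene_crops.png

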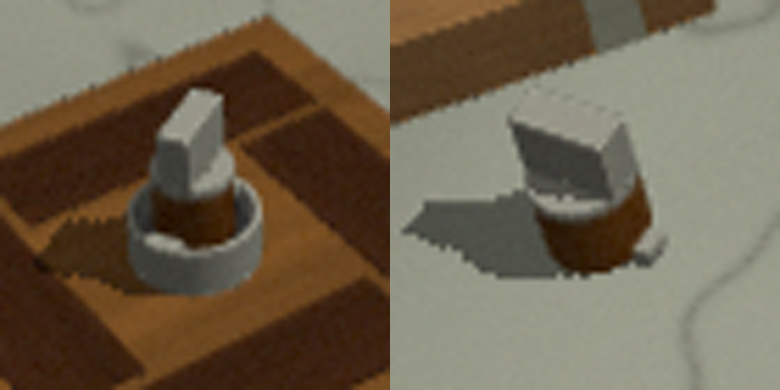

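View pics/top_crops.png

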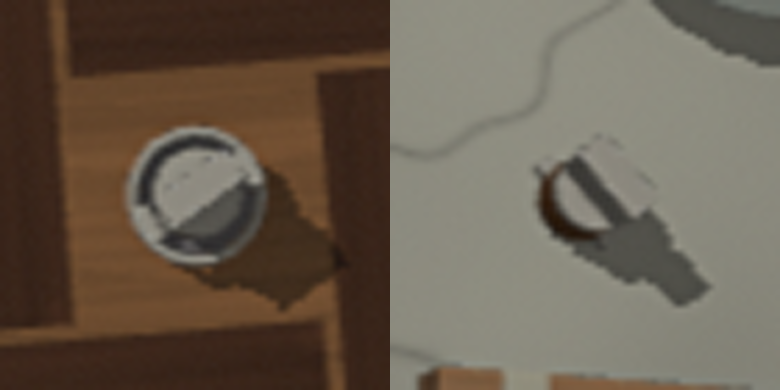

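The template fit matches the board in both views: centre about (0.5123, -0.0234), yaw 2.88°. Next, which wrist branch to use.

```bash
python3 - <<'E'
from h import *
B=np.array([.5123,-.0234])
for nm,xy,angs in (('spent',B,(34.5,93,99)),('tray',(.637,.297),(93,)),('full',(.632,-.288),(125.4,)),('ins',B,(93,27))):
    for a in angs:
        for k in (0,-180):
            j=planner.ik([*xy,.09],q(np.radians(a+k))); print(nm,a+k,None if j is None else np.round(j,2))
E
```

```text
spent 34.5 [-0.18  0.43  1.86 -0.    0.85 -0.78]
spent -145.5 [-0.18  0.43  1.86 -0.    0.85  2.36]
spent 93 [-0.18  0.43  1.86 -0.    0.85 -1.8 ]
spent -87 [-0.18  0.43  1.86 -0.    0.85  1.34]
spent 99 [-0.18  0.43  1.86 -0.    0.85 -1.91]
spent -81 [-0.18  0.43  1.86 -0.    0.85  1.23]
tray 93 [ 0.34  0.65  1.41 -0.    1.08 -1.29]
tray -87 [ 0.34  0.65  1.41 -0.    1.08  1.86]
full 125.4 [-0.53  0.64  1.43 -0.    1.07 -2.72]
full -54.599999999999994 [-0.53  0.64  1.43 -0.    1.07  0.43]
ins 93 [-0.18  0.43  1.86 -0.    0.85 -1.8 ]
ins -87 [-0.18  0.43  1.86 -0.    0.85  1.34]
ins 27 [-0.18  0.43  1.86 -0.    0.85 -0.65]
ins -153 [-0.18  0.43  1.86 -0.    0.85  2.49]
```

```bash
cat >> h.py <<'E'
B=np.array([.5123,-.0234]); YB=2.88
def st(tag=''):
    o=observe(); y=Ro.from_quat(o['ee_rot']).as_matrix()[:,1]
    print(tag,'t%.1f'%o['time'],'p',np.round(o['ee_pos'],4),'jaw%.1f'%np.degrees(np.arctan2(y[1],y[0])),'F',np.round(o['contact_force'],1),'M',np.round(o['wrist_torque'],2),'w%.4f'%o['gripper_width']); return o
def go(x,y,z,a): ctrl.goto([x,y,z],q(np.radians(a)))
def lin(x,y,z,a=None,v=.15,**k):
    return ctrl.move_linear([x,y,z],v=v,rot=None if a is None else q(np.radians(a)),**k)
E
python3 - <<'E'
from h import *
go(*B,.16,34.5); st('above')
r=lin(*B,.076,v=.08,contact_N=6); st('down %s'%r)
jaws.gripper_close(40); st('closed')
s=snap('scene','s1.png'); snap('top','t1.png')
E
```

```text
above t4.4 p [ 0.5127 -0.0242  0.1602] jaw34.4 F [-0.2 -0.1  0.3] M [-0.01 -0.12 -0.02] w0.0880
down False t5.6 p [ 0.5127 -0.0235  0.0764] jaw34.5 F [-0.4  1.4 -0.3] M [-0.05 -0.12 -0.03] w0.0879
closed t6.8 p [ 0.5123 -0.0234  0.076 ] jaw34.5 F [0.2 0.1 0.5] M [ 0.01 -0.13  0.07] w0.0137
```

View pics/s1.png

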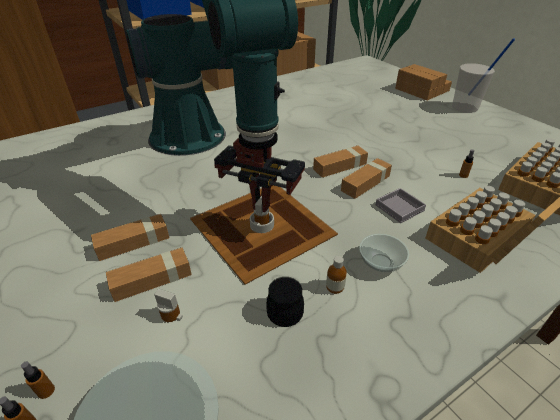

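The gripper holds the bar at (262,205): width 13.7 mm, no side force. Now push down and turn.

```bash
python3 - <<'E'
from h import *
lin(*B,.0715,v=.02); st('push')
for a in (50,70,85,94,99.5): lin(*B,.0715,a,v=.1); st('turn')
lin(*B,.0715,93.5,v=.1); st('back')
lin(*B,.078,v=.03); st('up')
E
```

```text
push t7.2 p [ 0.5124 -0.0234  0.0717] jaw34.5 F [-2.  -0.7  6.3] M [-0.    0.2   0.04] w0.0137
turn t7.7 p [ 0.5125 -0.0234  0.0719] jaw50.0 F [-0.4 -0.5  6.7] M [0.05 0.11 0.05] w0.0132
turn t8.2 p [ 0.5125 -0.0234  0.0719] jaw70.0 F [-1.8  0.3  7.1] M [ 0.18  0.15 -0.01] w0.0138
turn t8.6 p [ 0.5125 -0.0233  0.0719] jaw85.0 F [-1.4  0.7  7.2] M [ 0.25  0.12 -0.  ] w0.0138
turn t8.9 p [ 0.5124 -0.0233  0.0718] jaw94.0 F [-1.2  0.7  6. ] M [0.22 0.1  0.01] w0.0139
turn t9.1 p [ 0.5125 -0.0234  0.0719] jaw99.5 F [-0.8 -1.   6.5] M [ 0.05  0.09 -0.06] w0.0136
back t9.4 p [ 0.5127 -0.0235  0.0719] jaw93.5 F [-0.4  0.4  6.4] M [ 0.07  0.07 -0.06] w0.0138
up t9.8 p [ 0.5126 -0.0235  0.0783] jaw93.5 F [-0.   0.1  2.6] M [ 0.   -0.08 -0.03] w0.0139
```

```bash
python3 - <<'E'
from h import *
lin(*B,.09,v=.04); st('up')
lin(*B,.16,v=.1); st('lift')
snap('scene','s2.png')
E
```

```text
up t10.2 p [ 0.512  -0.0233  0.09  ] jaw93.5 F [ 0.3  0.8 -0.9] M [ 0.08 -0.1  -0.03] w0.0139
lift t11.1 p [ 0.5118 -0.0233  0.1595] jaw93.5 F [ 0.4  0.6 -0.5] M [ 0.02 -0.16 -0.01] w0.0135
```

View pics/s2.png

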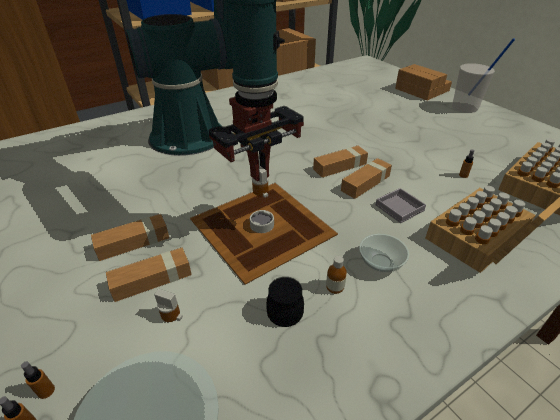

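The reservoir came free and the socket at (262,220) is empty. Now to the tray.

```bash
python3 - <<'E'
from h import *
T=(.638,.2965)
go(*T,.16,93.5)
lin(*T,.075,v=.1)
r=lin(*T,.058,v=.02,contact_N=4); o=st('tray %s'%r)
jaws.ungrasp(); st('rel')
lin(*T,.17,v=.15)
go(.632,-.288,.17,-54.6); st()
s=snap('top','t3.png'); snap('scene','s3.png')
W=cloud(s)
for nm,(x,y) in {'spent':T,'full':(.632,-.288)}.items():
    k=(np.hypot(W[...,0]-x,W[...,1]-y)<.035)&(W[...,2]<.09); zz=W[k][:,2]
    if k.sum()<50: print('hid');continue
    top=np.percentile(zz,97)
    P=W[k&(W[...,2]>top-.012)]; print(nm,len(P),top,np.round(P.mean(0),4),np.round(rectfit(P),3))
E
```

```text
tray True t14.0 p [0.638  0.2965 0.0639] jaw93.5 F [-0.6 -0.5  4.2] M [-0.02 -0.06  0.  ] w0.0138
rel t15.2 p [0.6373 0.2962 0.0632] jaw93.5 F [0.3 0.3 0.5] M [ 0.05 -0.15  0.02] w0.0880
 t18.1 p [ 0.6323 -0.2872  0.1699] jaw-54.5 F [-0.5  0.3 -0.2] M [ 0.02 -0.05  0.03] w0.0878
spent 119 0.06739407201177719 [0.6379 0.2935 0.0652] [ 0.638  0.295 33.389 14.979  5.721]
full 36 0.03533661679111773 [ 0.623  -0.278   0.0326] [ 0.624 -0.278 25.655  6.599 29.795]
```

View pics/s3.png

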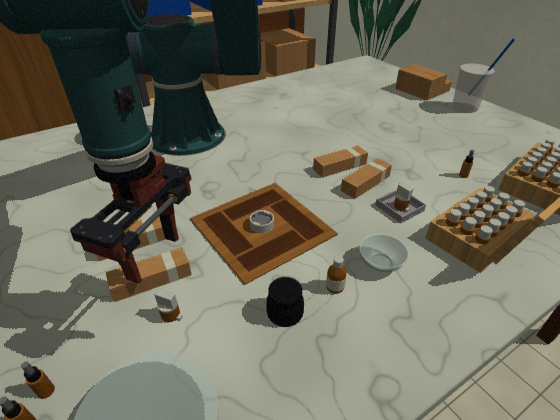

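The spent unit stands upright in the tray at (403,200). Next the full one: first squeeze along the bar to centre it lengthwise, then regrip across it.

```bash
python3 - <<'E'
from h import *
F=(.632,-.2885)
go(*F,.12,35.4)
r=lin(*F,.060,v=.08,contact_N=6); st('d %s'%r)
jaws.gripper_close(4); st('sq')
jaws.ungrasp()
lin(*F,.085,v=.15)
go(*F,.085,-54.6)
r=lin(*F,.060,v=.08,contact_N=6); st('d %s'%r)
jaws.gripper_close(40); st('grip')
lin(*F,.15,v=.1); st('up')
snap('scene','s4.png')
E
```

```text
d False t20.6 p [ 0.6323 -0.2887  0.0603] jaw35.4 F [-0.3  0.  -0.1] M [ 0.03 -0.11 -0.  ] w0.0880
sq t21.4 p [ 0.632  -0.2885  0.06  ] jaw35.4 F [-0.2 -0.6  0.2] M [-0.   -0.08 -0.  ] w0.0337
d False t24.6 p [ 0.6315 -0.2882  0.059 ] jaw-54.6 F [0.3 0.5 0.1] M [-0.04 -0.03  0.04] w0.0880
grip t25.7 p [ 0.632  -0.2884  0.0599] jaw-54.6 F [ 0.1 -0.1 -0.3] M [-0.02 -0.02 -0.03] w0.0137
up t26.7 p [ 0.6314 -0.2882  0.1492] jaw-54.6 F [-0.2  0.1 -1.6] M [-0.02 -0.02 -0.03] w0.0138
```

View pics/s4.png

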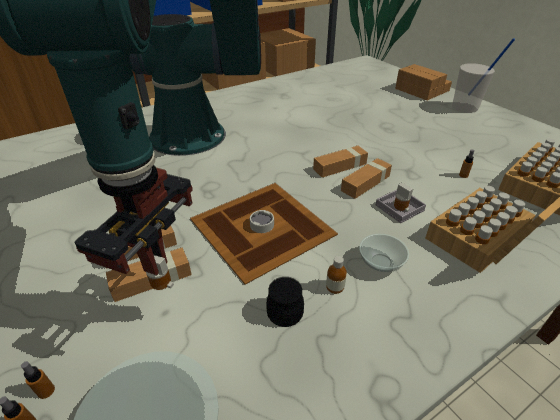

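```bash
python3 - <<'E'
from h import *
go(*B,.15,-87.1)
lin(*B,.095,v=.08); st('pre')
r=lin(*B,.078,v=.015,contact_N=4); st('down %s'%r)
E
```

```text
pre t28.7 p [ 0.5127 -0.0235  0.0952] jaw-87.1 F [ 0.3 -0.3 -1.7] M [ 0.04 -0.03  0.02] w0.0138
down True t29.7 p [ 0.5122 -0.0234  0.0788] jaw-87.1 F [ 1.  -0.8  3.5] M [ 0.02 -0.13 -0.04] w0.0137
```

Seated on the plate (contact at 0.082 minus spring travel). Press and turn clockwise.

```bash
python3 - <<'E'
from h import *
lin(*B,.0712,v=.02); st('push')
for a in (-100,-115,-130,-145,-150,-152,-154,-155): lin(*B,.0712,a,v=.08); st('turn')
E
```

```text
push t30.2 p [ 0.5123 -0.0234  0.0711] jaw-87.1 F [-0.2  0.6  5. ] M [0.03 0.1  0.01] w0.0139
turn t30.6 p [ 0.5125 -0.0234  0.0712] jaw-100.0 F [-0.8  0.2  5.8] M [ 0.02  0.   -0.08] w0.0139
turn t31.0 p [ 0.5125 -0.0235  0.0712] jaw-115.0 F [-0.6  0.2  4.5] M [ 0.03  0.05 -0.01] w0.0139
turn t31.4 p [ 0.5125 -0.0235  0.0712] jaw-130.0 F [-0.2  0.4  6.2] M [ 0.06  0.06 -0.05] w0.0137
turn t31.8 p [ 0.5125 -0.0235  0.0712] jaw-145.0 F [ 1.  -0.5  5.7] M [ 0.03  0.1  -0.03] w0.0137
turn t32.1 p [ 0.5125 -0.0235  0.0712] jaw-150.0 F [-0.4 -0.5  5. ] M [ 0.03  0.07 -0.02] w0.0137
turn t32.3 p [ 0.5125 -0.0235  0.0712] jaw-152.0 F [0.2 0.4 5.4] M [ 0.01 -0.02  0.02] w0.0139
turn t32.6 p [ 0.5122 -0.0236  0.0712] jaw-154.0 F [ 0.2 -1.1  5.1] M [-0.04  0.17  0.13] w0.0139
turn t32.8 p [ 0.5122 -0.0235  0.0712] jaw-154.9 F [ 0.3 -0.1  5.3] M [0.03 0.13 0.29] w0.0139
```

The torque rises at −155°, so it is at the stop. Let the spring lift it, then release and check.

```bash
python3 - <<'E'
from h import *
lin(*B,.0712,-154,v=.08)
lin(*B,.0755,v=.02); st('up')
lin(*B,.0768,v=.02); st('up2')
jaws.ungrasp(); st('rel')
lin(*B,.17,v=.15)
go(.40,-.15,.25,-90)
s=snap('top','t5.png'); W=cloud(s)
k=(np.hypot(W[...,0]-B[0],W[...,1]-B[1])<.035)&(W[...,2]<.12); top=np.percentile(W[k][:,2],97)
P=W[k&(W[...,2]>top-.012)]; print(len(P),top,np.round(P.mean(0),4),np.round(rectfit(P),3))
cartons(s=s); st()
snap('scene','s5.png')
E
```

```text
up t33.5 p [ 0.5122 -0.0235  0.0755] jaw-154.0 F [-0.2 -0.7  4.1] M [-0.18  0.08  0.21] w0.0136
up2 t33.7 p [ 0.5121 -0.0235  0.076 ] jaw-154.0 F [ 2.8 -1.4 -9. ] M [-0.35 -0.49  0.15] w0.0139
rel t34.9 p [ 0.5123 -0.0234  0.0768] jaw-154.0 F [-0.  -0.1 -0.4] M [ 0.13 -0.06  0.03] w0.0879
106 0.07952675726484305 [ 0.5124 -0.0248  0.078 ] [ 5.1200e-01 -2.5000e-02  3.3783e+01  1.3838e+01 -6.2257e+01]
comp [ 7.251000e-01 -3.728000e-01 -8.998470e+01  1.542003e+02  4.977650e+01
  3.340000e-02  6.880000e+02] mean [ 0.7238 -0.3762  0.0336]
comp [ 5.291000e-01 -2.915000e-01  8.385150e+01  1.508803e+02  4.858240e+01
  3.860000e-02  1.485000e+03] mean [ 0.5289 -0.2903  0.0385]
comp [ 5.128000e-01  2.963000e-01 -8.015820e+01  1.504534e+02  4.859570e+01
  3.840000e-02  1.459000e+03] mean [0.5127 0.2956 0.0383]
comp [ 4.33000e-01 -2.53500e-01  8.57339e+01  8.89359e+01  4.78023e+01
  3.85000e-02  6.52000e+02] mean [ 0.4374 -0.2434  0.0384]
comp [4.110000e-01 2.922000e-01 8.446160e+01 1.509779e+02 4.815100e+01
 3.820000e-02 1.524000e+03] mean [0.411  0.2912 0.0382]
 t37.0 p [ 0.4    -0.1497  0.2495] jaw-90.0 F [-0.1 -0.1 -0.2] M [ 0.04  0.03 -0.01] w0.0879
```

View pics/s5.png

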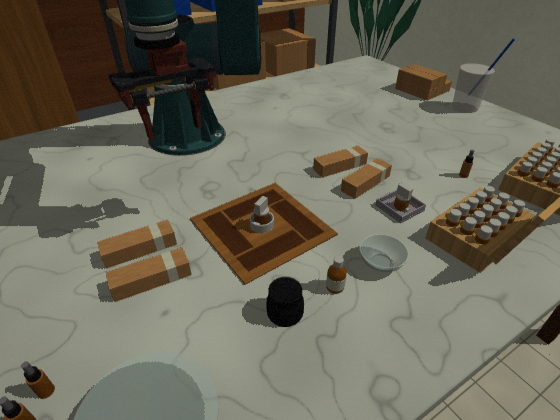

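View pics/t5.png

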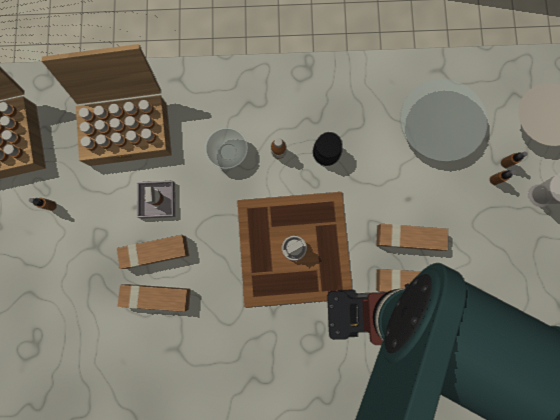

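The reservoir stays locked after release: bar at −65° from the board x, top height unchanged, and it resisted an upward pull. The carton nearest the robot on the right was knocked and is now at about (137,243) in the scene view. I'll park the arm clear, remeasure and place the first carton.

```bash
cat >> h.py <<'E'
BIAS=np.array([.0004,-.0008])
PL={'+x':((.078,-.027),-90,0),'-x':((-.078,.027),90,0),'-y':((-.027,-.078),180,90),'+y':((.027,.078),0,90)}
def b2w(p):
    a=np.radians(YB); return B+np.array([[np.cos(a),-np.sin(a)],[np.sin(a),np.cos(a)]])@np.array(p)
def find(near,n=4):
    L=[]
    for _ in range(n):
        c=[x for x in cartons(verbose=False) if x[3]>140 and np.hypot(x[0]-near[0],x[1]-near[1])<.06]
        if c: c=min(c,key=lambda x:np.hypot(x[0]-near[0],x[1]-near[1])); L.append(c)
    L=np.array(L); 
    L[:,2]=(L[:,2]%180)
    m=np.median(L,0); print('carton',np.round(m,4),'sd',np.round(L.std(0)[:3],4)); return m
def norm(a): return (a+180)%360-180
def pickplace(c,pl,ap=None,off=.011,adj=(0,0)):
    xy=np.array(c[:2])-BIAS; long=c[2]
    ac=norm(long-90)              # jaw axis
    loc,th,ja=PL[pl]
    if ap is None: ap=YB+ja
    else: ap=YB+ap
    thw=YB+th; u=np.radians(thw-(ap-ac))
    g=xy+off*np.array([np.cos(u),np.sin(u)])
    t=b2w(loc)+off*np.array([np.cos(np.radians(thw)),np.sin(np.radians(thw))])+np.array(adj)
    print('g',np.round(g,4),ac,'t',np.round(t,4),ap)
    go(*g,.15,ac); r=lin(*g,.029,v=.12,contact_N=8); st('down %s'%r)
    if r: return False
    jaws.gripper_close(30); o=st('grip')
    if abs(o['gripper_width']-.048)>.004: return False
    lin(*g,.16,v=.15); st('up')
    go(*t,.16,ap); lin(*t,.050,v=.12)
    r=lin(*t,.032,v=.02,contact_N=4); st('placed %s'%r)
    jaws.ungrasp(); lin(*t,.17,v=.15); st('out'); return True
E
python3 - <<'E'
from h import *
go(.5,.1,.3,-90)
a=find((.435,-.27)); b=find((.529,-.291))
print(pickplace(b,'+x'))
go(.5,.15,.3,0)
s=snap('top','t6.png'); cartons(s=s); snap('scene','s6.png')
E
```

```text
carton [ 4.304000e-01 -2.840000e-01  8.551420e+01  1.498487e+02  4.799400e+01
  3.850000e-02  1.537500e+03] sd [0.     0.0001 0.0369]
carton [ 5.289000e-01 -2.913000e-01  8.362240e+01  1.510348e+02  4.881740e+01
  3.860000e-02  1.483500e+03] sd [0.000e+00 1.000e-04 1.024e-01]
g [ 0.5273 -0.3014] -6.377620697021484 t [ 0.5921 -0.0574] 2.88
down False t41.6 p [ 0.5279 -0.3018  0.0297] jaw-6.4 F [-0.4 -0.  -0.2] M [-0.08 -0.04  0.02] w0.0877
grip t42.3 p [ 0.5274 -0.3015  0.0291] jaw-6.4 F [-0.2 -0.3  0.6] M [-0.03 -0.05 -0.02] w0.0478
up t43.3 p [ 0.5266 -0.301   0.159 ] jaw-6.4 F [ 0.7  0.  -2. ] M [-0.07 -0.1   0.  ] w0.0480
placed True t46.1 p [ 0.5919 -0.0574  0.035 ] jaw2.9 F [-0.6  0.1  4.1] M [-0.06 -0.03 -0.01] w0.0482
out t47.9 p [ 0.5914 -0.0573  0.1691] jaw2.9 F [ 0.5  0.8 -0.2] M [-0.02 -0.11  0.01] w0.0879
True
comp [ 7.247000e-01 -3.733000e-01  8.989610e+01  1.511829e+02  5.022760e+01
  3.340000e-02  6.800000e+02] mean [ 0.7236 -0.3775  0.0335]
comp [ 5.911000e-01 -4.750000e-02 -8.715080e+01  1.501173e+02  4.879450e+01
  4.450000e-02  1.457000e+03] mean [ 0.5905 -0.0475  0.0443]
comp [ 4.304000e-01 -2.840000e-01  8.550470e+01  1.500063e+02  4.797450e+01
  3.850000e-02  1.538000e+03] mean [ 0.4304 -0.2839  0.0385]
```

View pics/t6.png

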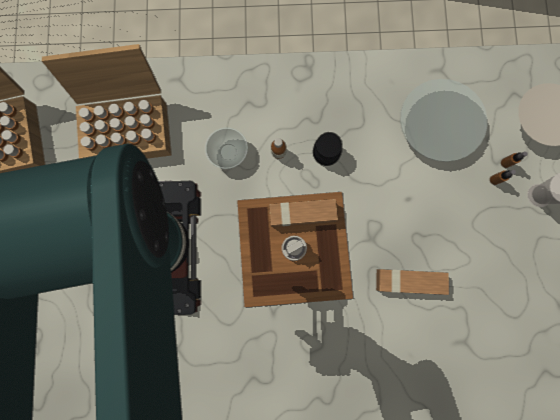

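The first carton sits on its place at (304,212), within 1 mm. On to the next.

```bash
python3 - <<'E'
from h import *
a=find((.4304,-.284))
print(pickplace(a,'-y',ap=-90))
go(.45,-.25,.3,-90)
s=snap('top','t7.png'); cartons(s=s)
c1=find((.512,.296)); c2=find((.411,.292))
print(pickplace(c1,'+y',ap=-90))
go(.45,-.25,.3,-90)
s=snap('top','t8.png'); cartons(s=s)
E
```

```text
carton [ 4.304000e-01 -2.842000e-01  8.551230e+01  1.498614e+02  4.802620e+01
  3.850000e-02  1.538500e+03] sd [0.     0.0002 0.0244]
g [ 0.4291 -0.2943] -4.487705230712891 t [ 0.4783 -0.1032] -87.12
down False t52.1 p [ 0.4295 -0.2946  0.0295] jaw-4.5 F [-0.4  0.1  0.6] M [-0.02 -0.06  0.06] w0.0879
grip t52.8 p [ 0.4292 -0.2944  0.0291] jaw-4.5 F [-0.5  0.5  1.8] M [-0.04 -0.09  0.  ] w0.0476
up t53.9 p [ 0.4285 -0.2938  0.1591] jaw-4.5 F [-0.3 -0.2 -1.5] M [-0.05 -0.   -0.05] w0.0477
placed True t57.2 p [ 0.4781 -0.1032  0.0349] jaw-87.1 F [0.5 0.6 4.2] M [ 0.01 -0.03  0.03] w0.0474
out t59.1 p [ 0.4776 -0.103   0.1693] jaw-87.1 F [-0.   0.2 -0.4] M [ 0.05  0.01 -0.  ] w0.0877
True
comp [ 7.245000e-01 -3.735000e-01  8.939160e+01  1.526035e+02  4.917850e+01
  3.330000e-02  6.650000e+02] mean [ 0.7232 -0.3772  0.0335]
comp [ 5.914000e-01 -4.750000e-02 -8.697750e+01  1.498822e+02  4.884770e+01
  4.450000e-02  1.457000e+03] mean [ 0.5906 -0.0474  0.0443]
comp [ 4.891000e-01 -1.037000e-01  2.982800e+00  1.502795e+02  4.858470e+01
  4.440000e-02  1.519000e+03] mean [ 0.4883 -0.1033  0.0
[... 1027 characters left out ...]
 M [ 0.02 -0.01 -0.01] w0.0879
True
comp [ 7.250000e-01 -3.730000e-01  8.989830e+01  1.536303e+02  4.975250e+01
  3.330000e-02  6.980000e+02] mean [ 0.7237 -0.3762  0.0334]
comp [ 5.913000e-01 -4.740000e-02 -8.720770e+01  1.497363e+02  4.868720e+01
  4.460000e-02  1.456000e+03] mean [ 0.5906 -0.0473  0.0443]
comp [5.364000e-01 5.460000e-02 2.670700e+00 1.499839e+02 4.855720e+01
 4.440000e-02 1.459000e+03] mean [0.5357 0.0543 0.0443]
comp [ 4.892000e-01 -1.038000e-01  2.959300e+00  1.501363e+02  4.859370e+01
  4.430000e-02  1.523000e+03] mean [ 0.4882 -0.1033  0.0443]
comp [4.109000e-01 2.922000e-01 8.433820e+01 1.506534e+02 4.840850e+01
 3.810000e-02 1.523000e+03] mean [0.411  0.2912 0.0382]
```

View pics/t8.png

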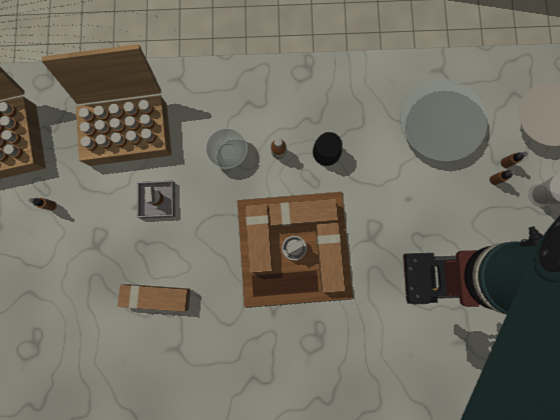

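Three are placed, at (304,212), (331,258) and (258,238), all within 1 mm. Now the last one.

```bash
python3 - <<'E'
from h import *
c=find((.411,.292))
print(pickplace(c,'-x'))
go(.35,-.5,.25,-90)
s=snap('top','t9.png'); cartons(s=s); W=cloud(s)
for k in PL: print(k,np.round(b2w(PL[k][0])+BIAS,4))
for nm,(x,y) in {'full':B,'spent':(.638,.296)}.items():
    k=(np.hypot(W[...,0]-x,W[...,1]-y)<.03)&(W[...,2]<.12); top=np.percentile(W[k][:,2],97)
    P=W[k&(W[...,2]>top-.01)]; print(nm,len(P),top,np.round(P.mean(0),4),np.round(rectfit(P),3))
for n in ('oil_bottle','cream_jar','glass_bowl'): print(n,[(np.round(d['centre'],3),round(d['score'],2)) for d in spotter.mark_of('top',n)[:1]])
snap('scene','s9.png'); st()
E
```

```text
carton [4.110000e-01 2.921000e-01 8.445970e+01 1.508192e+02 4.841000e+01
 3.820000e-02 1.521500e+03] sd [0.0001 0.     0.0907]
g [0.4117 0.3039] -5.540332794189453 t [0.4325 0.0106] 2.88
down False t74.8 p [0.4122 0.3041 0.0295] jaw-5.5 F [-0.3 -0.2  0.9] M [-0.06 -0.1  -0.01] w0.0878
grip t75.5 p [0.4117 0.3039 0.0291] jaw-5.5 F [ 0.2 -0.4  2.2] M [-0.03 -0.01  0.03] w0.0478
up t76.6 p [0.411  0.3035 0.1592] jaw-5.5 F [-0.2  0.  -0.8] M [ 0.   -0.07 -0.01] w0.0479
placed True t79.5 p [0.4324 0.0106 0.0349] jaw2.9 F [0.4 1.4 4.2] M [-0.04 -0.03  0.08] w0.0480
out t81.3 p [0.4318 0.0107 0.1694] jaw2.9 F [-0.1 -0.4 -0.4] M [-0.01 -0.11  0.03] w0.0881
True
comp [ 7.247000e-01 -3.728000e-01 -8.995670e+01  1.542218e+02  5.019910e+01
  3.330000e-02  6.690000e+02] mean [ 0.7234 -0.377   0.0335]
comp [ 5.914000e-01 -4.740000e-02 -8.689410e+01  1.498558e+02  4.857600e+01
  4.460000e-02  1.449000e+03] mean [ 0.5906 -0.0474  0.0444]
comp [5.363000e-01 5.450000e-02 2.996700e+00 1.498088e+02 4.882370e+01
 4.450000e-02 1.464000e+03] mean [0.5356 0.0542 0.0444]
comp [ 4.892000e-01 -1.037000e-01  2.724700e+00  1.501296e+02  4.850460e+01
  4.440000e-02  1.521000e+03] mean [ 0.4884 -0.1033  0.0443]
comp [ 4.332000e-01 -1.000000e-03 -8.723560e+01  1.499466e+02  4.831460e+01
  4.440000e-02  1.528000e+03] mean [ 0.4332 -0.0008  0.0444]
+x [ 0.592  -0.0472]
-x [ 0.4334 -0.0012]
-y [ 0.4897 -0.1035]
+y [0.5357 0.0551]
full 107 0.08022530932732613 [ 0.5123 -0.0247  0.0785] [ 5.1200e-01 -2.5000e-02  3.3705e+01  1.3719e+01 -6.2691e+01]
spent 113 0.06770561329545947 [0.6386 0.2936 0.0655] [ 0.638  0.294 32.835 15.018  5.144]
oil_bottle [(array([0.744, 0.007, 0.002]), 0.66)]
cream_jar [(array([ 0.74 , -0.105,  0.001]), 0.97)]
glass_bowl [(array([ 0.748,  0.128, -0.001]), 0.68)]
 t83.5 p [ 0.3505 -0.4993  0.25  ] jaw-89.9 F [-0.1 -1.1  0.2] M [0.04 0.02 0.01] w0.0878
```

View pics/t9.png

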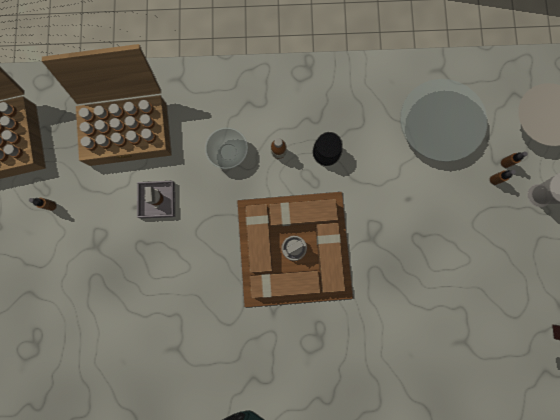

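View pics/s9.png

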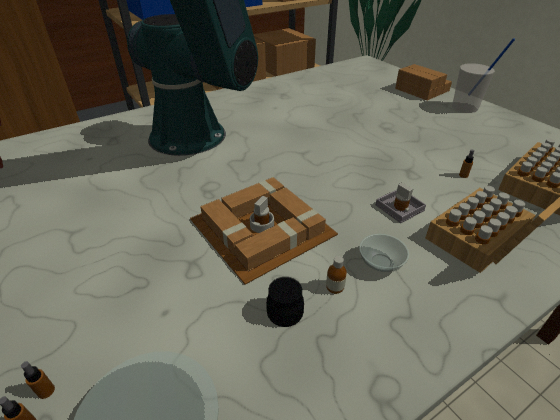

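The pinwheel is complete: all four cartons are within 1 mm and 0.3° of their places, the full reservoir is locked and the spent one stands in the tray. Handing in.

```bash
python3 -c "
from h import *
job.job_done(); print('done')"
```

```text
the job is handed in; nothing more can be done
done
```

The gift board is made up and handed in at about 84 s of the 210 s allowed. The hand-in call gives no verdict.

- **Reservoirs:** I unlocked the empty one, lifted it out and stood it upright in the tray. I pushed the full one in and turned it clockwise until torque rose at the stop. After release it kept its height, 65° from entry, and before that it had resisted a 9 N upward pull.
- **Cartons:** All four were present and stand on the pinwheel places. One was knocked about 3 cm aside early in the run, so I remeasured it before picking it up. The last picture shows each within about 1 mm and 0.3° of its place.
- **Bystanders:** The bottle, jar and bowl did not move beyond measuring error.

No final check failed. The two cameras disagreed by 1 to 2 mm; I allowed for that using the average of their board fits.

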